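Hang a bin bracket on the slotted bench rack

TASK

Pick up the yellow bin bracket by its rib and hook both of its steel claws into the top pair of slots of the grey rack, on the side facing the robot. Press it down with a firm, steady push, without ramming it, until it is fully home and the red spring catch has snapped out over its tooth, then let go and leave it hanging there. Leave the tote, tape roll, carton and scanner where they are.

Things in the scene. Friction and masses are not known exactly. Their poses are not given: they have to be found in the camera images.
- rack: Fixed grey rack: two upright channels, 30 mm wide, 215 tall, centred at y = +50 and -50 mm, front plate 5 thick, open behind. Base plate 8 mm high, 10 mm in front to 140 behind the faces. Origin at bench level, midway between the uprights, in the plane of their front faces; x points into the rack, away from the robot, z up. Three slots in each upright; use the top pair.
- slot_left (a point): Centre of the mouth of the top slot of the left (+y) upright, on its front face, at rack y = +50, z = 171.5 mm. The slot is 9 mm wide and 33 mm high (z = 155 to 188 mm). Axes as the rack's.
- slot_right (a point): The same for the right (-y) upright, at rack y = -50, z = 171.5 mm.
- catch (a joint): Red spring catch midway between the uprights, 20 mm wide: 0 = out, grows as pushed into the rack (max 0.014 m). Out, its nose is 4 mm behind the front faces; flat underside at rack z = 185, ramped top up to 195 mm. The spring gives 3 N at 0, 5 N at 8 mm. Pressing the tooth past it takes about 10 to 22 N; it then snaps back to near 0 over the tooth. It is near 0 beforehand too.
- bracket: Loose yellow steel bracket, about 0.4 kg, standing on its ledge (135 x 130 mm, 6 thick, 18 mm high front lip). Origin at the centre of its underside, x towards back plate and claws (into the rack when hung), z up. Ledge x = -75 to 60; back plate 130 wide, 75 high, rear face at x = 60. Middle rib 14 mm thick (y), x = -70 to 55, z = 6 to 50. Home: rack x = -60, y = 0, z = 100 mm.
- bracket_grip (a point): Grip point inside the bracket's rib, at bracket (-30, 0, 30) mm; axes as the bracket's. Home: rack x = -90, y = 0, z = 130 mm, give or take 4 mm for droop and play. Held level, the claws pass through the slots while this point is 16 to 23 mm above home, until the rear face meets the uprights; then it goes down.
- bracket_pad (a point): Centre of the top of the bracket's blue push pad (40 x 36 mm), at bracket (40, 0, 83) mm: press here (pressing on the nose binds the claws). A bevelled tooth, 24 wide, 6.7 high, sticks out 12 mm behind the rear face, its top level with the pad; the catch locks over it. Home: rack x = -20, y = 0, z = 183 mm. Let go half way down, the bracket hangs with its tooth on the catch.
- claw_left (a point): Middle of the left steel claw (right one mirrored), at bracket (66, 50, 52) mm. Claws are 5 mm thick (y) and stick out 12.0 mm behind the rear face: a tongue at bracket z = 55 to 65 and at its end a lip down to z = 39 mm, 6.5 mm gap between lip and rear face. Home, the tongues rest on the slots' lower ends.
- tote_mid (a point): Centre of the loose blue tote (150 x 110 x 75 mm) with two small cartons in it; leave alone.
- tape: Roll of pale tape lying flat, 100 mm across, 24 mm high; origin at the centre of its underside; leave alone.
- carton: Small brown carton 80 x 90 x 70 mm; origin at the centre of its underside; leave alone.
- scanner: Black and grey hand scanner on its foot (50 x 60 mm), 112 mm tall, head 85 mm long; origin at the centre of its underside; leave alone.

How it is judged (in metres and radians):
On the way, in this order (a step that is already met when the one before it is completed fails the run):
1. both claws are in the top slots, the bracket not yet pressed home (x of bracket_grip in the frame of rack between -0.0975 and -0.085 m and y of bracket_grip in the frame of rack between -0.005 and 0.005 m and angle between the x axis of bracket_grip and the x axis of rack, either way round below 0.1 rad and z of bracket_pad in the frame of rack between 0.1875 and 0.208 m), for 0.1 s.
2. pressed home: the catch has snapped over the tooth (x of bracket_grip in the frame of rack between -0.0975 and -0.085 m and y of bracket_grip in the frame of rack between -0.005 and 0.005 m and angle between the x axis of bracket_grip and the x axis of rack, either way round below 0.1 rad and z of bracket_grip in the frame of rack above 0.122 m and z of bracket_pad in the frame of rack between 0.18 and 0.185 m and value of joint catch below 0.002 m and x of bracket_pad in the frame of rack above -0.0265 m), for 0.2 s.
At the end, for the whole second after the job is handed in: Released and at rest in the top slots: pad top 180 to 185 mm above the bench; in the rack frame, grip point x -97.5 to -85 mm, y within 5 mm, z above 122 mm; pad x above -26.5 mm; x axis within 0.1 rad of the rack's; catch out again (below 2 mm) (all of step 2 and linear speed of bracket below 0.02 m/s and angular speed of bracket below 0.2 rad/s); the robot touches nothing.
It fails at once if the bracket is rammed: more than 200 N between bracket and rack (contact force between bracket and rack above 200 N).
It fails at once if the blue tote is moved by more than 30 mm (distance of tote_mid from where it was at the start of the episode above 0.03 m).
It fails at once if the tape roll is moved by more than 30 mm (distance of tape from where it was at the start of the episode above 0.03 m).
It fails at once if the carton is moved by more than 30 mm (distance of carton from where it was at the start of the episode above 0.03 m).
It fails at once if the scanner is moved by more than 30 mm (distance of scanner from where it was at the start of the episode above 0.03 m).
It also fails if it takes over 58 s, if anything falls off the work surface, if the arm or the gripper's body presses on something with over 40 N, if the wrist force passes 120 N, or if a joint passes its speed limit or range.

ROBOT

A 6-joint arm with a two-finger parallel gripper is mounted at the origin on the work surface. World frame = base frame: x ahead of the robot, y to its left, z up, the work surface at z = 0. Lengths are in mm, angles in rad, forces in N, time in s.
With the tool pointing down it reaches from about 375 to 750 mm from the base axis. Payload 9 kg.
Tool frame: the origin (TCP) lies at the centre of the arm's flange, where the gripper is bolted on; the fingertips stand 173 mm ahead of it and the grasp point (between the pads) lies 155 mm ahead of it; z points along the fingers, y is the line along which they close (so a half turn about z gives the same grasp; the last joint's range is limited). The gripper opens to 85 mm and grips with 20 to 120 N. Pads are 22 mm wide; open, the fingers measure 114 mm over their backs; the gripper's body (76 mm by 85 mm) begins 54 mm behind the grasp point. The pads swing forward as they close: fully open they stand 13 mm farther back than shut.
Start: joints at [-1.37, 0.104, 0.097, 1.564, 0, 1.353], TCP at [244.008, -548.158, 404.731] pointing down, gripper open.
Joint ranges: [-2.99, 2.99], [-0.84, 1.86], [-1.1, 1.16], [-1.84, 2.11], [-1.51, 1.56], [-3.14, 3.14]. Speed limits (rad/s): [2.22, 2.22, 2.57, 3.14, 3.14, 3.14].

INTERFACE

Orientations are given as a rotation vector (axis times angle).
In Python, from cell import * gives the robot as it stands.
- The arm moves only by the tool jog_arm, never from a script. Its argument "motion" is a list of rows, each an object with "xyz": the shift along the tool's x, y, z in m, a list of three; "roll": the turn about the tool's z in rad; "claw": the opening in per cent of the stroke, from 0 (shut) to 100 (fully open). A call has 1 to 10 rows; each row is the pose to reach, as a shift and turn from the pose commanded when the call began, along the tool's axes at that moment; what a row does not reach only later rows make up. A row lasts 1/12 s, in which the tool goes at most 41.7 mm and 7.16 degrees, less where a joint would pass 70% of its speed; a pose out of reach is approached as far as the arm can. A call with a gripper value outside its range is refused whole. The fingers move at their own pace and stop on an object; "grip_force" is the grip in N (left out, the last holds). Time passes only in rows, so rows that repeat a pose let the fingers close. It gives the time, the measured TCP pose, the force, the opening and the grip force at its end, in the units of the state.
- state(): the state, without advancing time (a new reading comes with each control period).
- capture(name): name is "side" or "top" or "wrist"; returns a dict with "color" (480x640x3 uint8, red, green, blue), "mtx" (3x3 intrinsics, pixels), "dist_coeffs" ([k1, k2, p1, p2, k3] as OpenCV has them; the pictures are not rectified), "R" (3x3) and "t" (3): a world point X has camera coordinates R X + t. Camera axes: x right, y down, z forward; pixel columns grow to the right and rows downward; lengths in mm; the calibration is good to about 2 mm. A picture is of the moment at which its call begins. There is no depth.
- job_done(): hands the job in; it is judged then, once.
The state is a dict: "t": time; "joints": joint angles; "joint_vel": joint speeds; "joint_efforts": joint torques, N m; "tool_pos": TCP position; "orientation": TCP orientation; "wrist_force": force on the tool from outside, world axes, zero at the start; "ft_torque": the same for the moment, N m; "gripper_width": opening from 0.0 (shut) to 1.0 (fully open); "finger_force": force on a finger pad.
Only numpy, scipy, OpenCV 4.12 (cv2) and the standard library are available. Lean on these libraries where they do the work, as an engineer would, in place of code of your own. Each camera call takes 0.05 s, during which the arm holds its last target. There are 200 camera calls.

## Working session

There is one attempt and no reset: what is moved stays moved. The work goes in short steps, Python scripts to look and compute and a tool call to move; the robot and the scene stay as the last step left them, time stands still between calls to the robot, and variables do not carry over. Pictures are saved under pics/ and viewed, at most 10 in all, crops included, and the job is handed in when it is done.

Besides the shell and the picture viewer there is one more tool, called as a command line: name --argument value ..., lists and objects as JSON in quotes. jog_arm: Moves the arm, as the interface text tells. Its arguments: {"type":"object","properties":{"motion":{"type":"array","items":{"type":"object","properties":{"xyz":{"type":"array","items":{"type":"number"}},"roll":{"type":"number"},"claw":{"type":"number"}}}},"grip_force":{"type":"number"}},"required":["motion"]}

```bash
mkdir -p pics
cat > h.py <<'E'
from cell import *
import numpy as np, cv2
from scipy.spatial.transform import Rotation as Ro
def snap(n,f):
    c=capture(n); cv2.imwrite('pics/'+f,c['color'][:,:,::-1]); 
    np.savez('pics/'+f+'.npz',**{k:np.array(c[k]) for k in('color','mtx','dist_coeffs','R','t')}); return c
def load(f): return dict(np.load('pics/'+f+'.npz'))
def proj(c,P):
    return cv2.projectPoints(np.atleast_2d(np.array(P,float)),cv2.Rodrigues(c['R'])[0],c['t'].astype(float),c['mtx'],c['dist_coeffs'])[0][:,0]
def ray(c,uv,z):
    p=cv2.undistortPoints(np.array(uv,float).reshape(-1,1,2),c['mtx'],c['dist_coeffs'])[:,0]
    d=np.c_[p,np.ones(len(p))]@c['R']; o=-c['R'].T@c['t']
    return o+d*((z-o[2])/d[:,2])[:,None]
E
python3 - <<'E'
from h import *
for n in('top','side'):
    c=snap(n,n+'1.png'); print(n,-c['R'].T@c['t'],c['R'][2])
s=state();print(s)
E
```

```text
top [ 4.59938400e+02 -1.12169870e+00  1.21385441e+03] [ 0.10693821  0.01791119 -0.99410432]
side [ 93.51657623 863.12508852 918.05500789] [ 0.39218952 -0.66961812 -0.63071306]
{'t': 0.1, 'joints': array([-1.36967109e+00,  1.04626468e-01,  9.65308166e-02,  1.56389708e+00,
        4.10682696e-05,  1.35310876e+00]), 'joint_vel': array([-0.00043943,  0.00089589,  0.00302384, -0.00038229, -0.00031414,
       -0.0021867 ]), 'joint_efforts': array([ 5.96540005e-03, -5.58208394e+01,  5.04718494e+01,  1.30935150e-02,
       -3.01009968e-04, -4.52567988e-06]), 'tool_pos': array([ 244.00596878, -548.03503863,  403.99871397]), 'orientation': array([-3.07179305e+00, -6.52823435e-01, -8.00398578e-05]), 'wrist_force': array([-0.06753941,  0.19192565, -0.24452501]), 'ft_torque': array([ 0.01567893, -0.02330867, -0.03755452]), 'finger_force': 0.0, 'gripper_width': 1.0020650286233075}
```

View pics/top1.png

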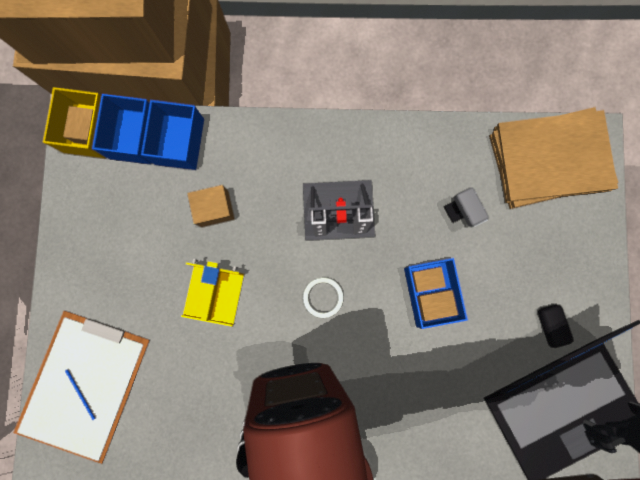

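View pics/side1.png

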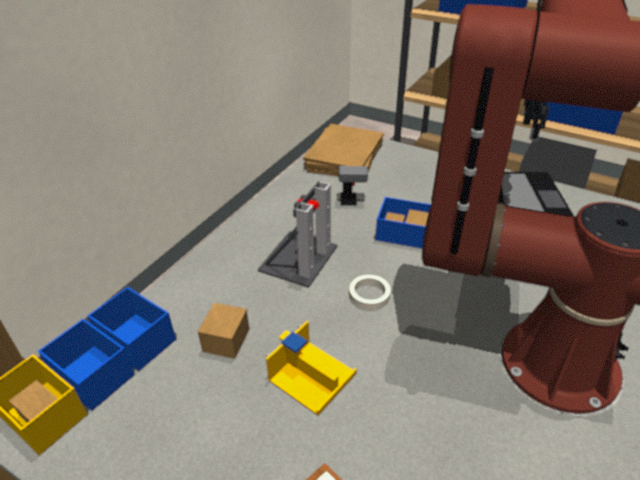

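The top view shows the bracket at about (213,293) with its pad at (210,274). The rack is at (340,215), the tape at (323,297), the carton at (211,205) and the tote at (436,292). Next I'll enlarge the top view around the bracket and the rack, to pick corners for the fit.

Run:
```python
from h import *
a=load('top1.png')['color'][:,:,::-1]; b=load('side1.png')['color'][:,:,::-1]
def cr(im,x,y,w,h): return cv2.resize(im[y:y+h,x:x+w],(400,300),interpolation=cv2.INTER_CUBIC)
o=np.vstack([np.hstack([cr(a,170,250,100,75+5),cr(a,290,170,100,75+5)]),np.hstack([cr(b,255,320,108,100),cr(b,250,175,108,110)])])
cv2.imwrite('pics/crop1.png',o)
c=load('top1.png')
print('bracket c',ray(c,[[213,293],[210,274]],0),'rackbase corners',ray(c,[[304,183],[372,181],[375,238],[305,241]],8))
```

```text
bracket c [[452.95445238 293.32568288   0.        ]
 [501.11209487 303.61668864   0.        ]] rackbase corners [[ 743.11422825   69.60930476    8.        ]
 [ 752.58371364 -106.56165191    8.        ]
 [ 604.06427181 -116.71128908    8.        ]
 [ 591.67974184   62.2841        8.        ]]
```

View pics/crop1.png

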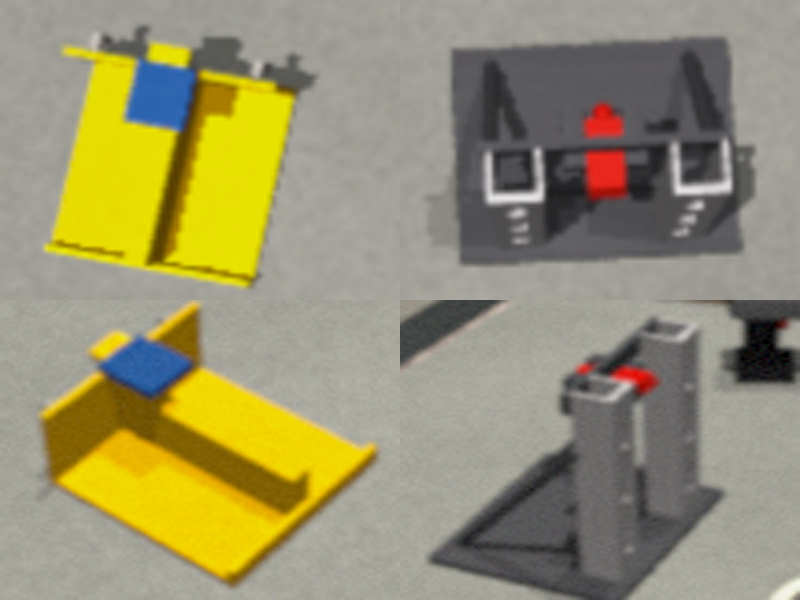

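The crops show the pad corners, plate and lip corners, upright tops and rack base clearly. I'll fit planar poses to these corners using both cameras together.

```bash
cat > fit.py <<'E'
from h import *
from scipy.optimize import least_squares
T,S=load('top1.png'),load('side1.png')
def fit(obs,x0):
    def f(p):
        r=[]
        for cam,uv,P in obs:
            P=np.array(P,float); c,s=np.cos(p[2]),np.sin(p[2])
            X=[p[0]+c*P[0]-s*P[1],p[1]+s*P[0]+c*P[1],P[2]]
            r.append(proj(cam,X)[0]-uv)
        return np.ravel(r)
    q=least_squares(f,x0,loss='soft_l1',x_scale=[10,10,.1]); return q.x,np.round(f(q.x).reshape(-1,2),1)
a=lambda x,y:(170+x/4,250+y/3.75); b=lambda x,y:(290+(x-400)/4,170+y/3.75)
d=lambda x,y:(255+x/3.704,320+(y-300)/3); e=lambda x,y:(250+(x-400)/3.704,175+(y-300)/2.727)
B=[(T,a(139,59),(60,18,83)),(T,a(197,70),(60,-18,83)),(T,a(182,131),(20,-18,83)),(T,a(126,121),(20,18,83)),
(T,a(46,247),(-75,65,18)),(T,a(252,286),(-75,-65,18)),(T,a(63,48),(60,65,75)),
(S,d(100,367),(60,18,83)),(S,d(140,335),(60,-18,83)),(S,d(195,367),(20,-18,83)),(S,d(152,393),(20,18,83)),
(S,d(232,583),(-75,65,0)),(S,d(53,485),(60,65,0)),(S,d(376,448),(-75,-65,18))]
R=[(T,b(488,202),(0,65,215)),(T,b(542,201),(0,35,215)),(T,b(680,194),(0,-35,215)),(T,b(731,190),(0,-65,215)),
(S,e(600,403),(0,65,215)),(S,e(636,385),(0,35,215)),(S,e(672,346),(0,-35,215)),(S,e(698,330),(0,-65,215))]
if __name__=='__main__':
    for cams in((T,S),(T,),(S,)):
        for o,x in((B,[450,290,-.2]),(R,[610,-25,0])):
            p,r=fit([k for k in o if any(k[0] is c for c in cams)],x); print(p,r.tolist())
    print(ray(T,[(323,297)],12),ray(T,[(436,292)],40))
    base=[b(452,50),b(727,38),b(743,249),b(461,264)]; print(ray(T,base,8))
E
python3 fit.py
```

```text
[ 4.56164228e+02  2.87978210e+02 -1.59237206e-01] [[0.1, -0.2], [0.3, -0.4], [0.5, -0.2], [-0.2, -0.3], [0.1, 0.8], [-0.4, 0.1], [0.9, -0.7], [-0.7, -0.0], [0.1, 0.2], [-0.1, -1.3], [0.1, 0.9], [0.9, 2.8], [-0.7, 0.0], [0.9, 0.1]]
[ 6.11407360e+02 -2.65156988e+01  7.54550466e-02] [[-0.3, -0.2], [0.2, -0.6], [-1.4, -0.3], [-0.1, 0.0], [3.1, 0.4], [-0.8, 0.1], [2.1, -0.8], [0.2, -1.1]]
[ 4.55771597e+02  2.88291418e+02 -1.53134268e-01] [[-0.2, -0.1], [0.0, -0.3], [0.3, -0.0], [-0.4, -0.1], [0.1, 1.1], [-0.4, 0.1], [0.5, -0.4]]
[ 6.10845745e+02 -2.72244860e+01  7.89367165e-02] [[0.0, 0.2], [0.6, -0.3], [-1.1, -0.1], [0.2, 0.2]]
[ 4.56684553e+02  2.87441065e+02 -1.63820077e-01] [[-0.7, -0.4], [0.1, -0.1], [-0.1, -1.6], [-0.0, 0.6], [0.6, 2.5], [-0.8, -0.4], [0.8, 0.0]]
[ 6.13928796e+02 -2.35576694e+01  3.20638812e-02] [[0.4, 0.4], [-3.0, 0.3], [1.2, -0.3], [-0.2, -0.5]]
[[450.44052423  12.20374333  12.        ]] [[ 470.82415561 -264.65211202   40.        ]]
[[ 742.16927803   72.17989587    8.        ]
 [ 754.85733011 -105.87579605    8.        ]
 [ 608.23776343 -118.56154172    8.        ]
 [ 593.24407591   61.69125956    8.        ]]
```

```bash
cat >> h.py <<'E'
def go(P,yaw,P0=None,R0=None):
    """TCP target P (mm), tool-y line yaw+90deg, tool down -> shift in tool axes (m), roll"""
    s=state(); R=Ro.from_rotvec(s['orientation']).as_matrix() if R0 is None else R0
    p=s['tool_pos'] if P0 is None else P0
    sh=R.T@(np.array(P)-p)/1000
    ty=np.array([-np.sin(yaw),np.cos(yaw),0]); v=R.T@ty
    a=np.arctan2(-v[0],v[1]); a=(a+np.pi/2)%np.pi-np.pi/2
    print('shift',np.round(sh,4),'roll',round(a,4),'alt',round(a-np.sign(a)*np.pi,4),'pos',np.round(s['tool_pos'],1),'j6',round(s['joints'][5],3),'F',np.round(s['wrist_force'],1),'t',s['t'],'w',s['gripper_width'])
E
python3 - <<'E'
from h import *
s=state();print(Ro.from_rotvec(s['orientation']).as_matrix().round(3))
go([470,-30,405],0.077)
c=snap('wrist','w0.png');print(c['R'],-c['R'].T@c['t'],c['mtx'])
R=Ro.from_rotvec(s['orientation']).as_matrix();print('cam in tool',R.T@(-c['R'].T@c['t']-s['tool_pos']),c['R']@R)
E
```

```text
[[ 0.914  0.407 -0.   ]
 [ 0.407 -0.914  0.001]
 [ 0.    -0.001 -1.   ]]
shift [ 4.171e-01 -3.814e-01 -4.000e-04] roll 0.3418 alt -2.7998 pos [ 244. -548.  404.] j6 1.353 F [-0.1  0.2 -0.2] t 0.1 w 1.0020650286233075
[[ 4.05125992e-01 -9.14260417e-01 -9.06080845e-04]
 [-8.76820006e-01 -3.88815769e-01  2.82858577e-01]
 [-2.58958699e-01 -1.13798892e-01 -9.59161198e-01]] [ 308.771644   -519.21526104  374.01660802] [[407.09474772   0.         323.98411355]
 [  0.         407.09474772 239.89908375]
 [  0.           0.           1.        ]]
cam in tool [7.08794963e+01 4.44711670e-02 3.00032326e+01] [[-1.69606014e-03  9.99998530e-01 -2.53721211e-04]
 [-9.59076175e-01 -1.69849278e-03 -2.83143085e-01]
 [-2.83143099e-01 -2.36889733e-04  9.59077645e-01]]
```

jog_arm --motion '[{"xyz": [0.037,-0.038,0],"roll": -0.12,"claw": 100},{"xyz": [0.075,-0.075,0],"roll": -0.24,"claw": 100},{"xyz": [0.11,-0.11,0],"roll": -0.36,"claw": 100},{"xyz": [0.15,-0.14,0],"roll": -0.48,"claw": 100},{"xyz": [0.18,-0.17,0],"roll": -0.6,"claw": 100},{"xyz": [0.21,-0.2,0],"roll": -0.72,"claw": 100},{"xyz": [0.25,-0.23,0],"roll": -0.84,"claw": 100},{"xyz": [0.28,-0.26,0],"roll": -0.96,"claw": 100},{"xyz": [0.31,-0.29,0],"roll": -1.08,"claw": 100},{"xyz": [0.34,-0.32,0],"roll": -1.2,"claw": 100}]'

```text
t: 0.98
tool_pos: [406.0, -162.4, 404.6]
orientation: [2.161, 2.28, 0.0]
wrist_force: [1.7, -0.3, -0.7]
gripper_width: 1.001
finger_force: 0.0
```

Run:
```python
from h import *
go([470,-30,405],0.077)
```

```text
shift [ 0.1288  0.071  -0.0004] roll 1.5474 alt -1.5942 pos [ 406.  -162.4  404.6] j6 0.836 F [ 1.7 -0.3 -0.7] t 0.9833 w 1.0008598791446834
```

jog_arm --motion '[{"xyz": [0.03,0.02,0],"roll": -0.12},{"xyz": [0.06,0.04,0],"roll": -0.24},{"xyz": [0.09,0.06,0],"roll": -0.36},{"xyz": [0.12,0.07,0],"roll": -0.48},{"xyz": [0.12,0.07,0],"roll": -0.6},{"xyz": [0.12,0.07,0],"roll": -0.72},{"xyz": [0.12,0.07,0],"roll": -0.84},{"xyz": [0.12,0.07,0],"roll": -0.96},{"xyz": [0.12,0.07,0],"roll": -1.08},{"xyz": [0.12,0.07,0],"roll": -1.2}]'

```text
invalid input
```

jog_arm --motion '[{"xyz": [0,0,0],"roll": -0.12},{"xyz": [0,0,0],"roll": -0.24},{"xyz": [0,0,0],"roll": -0.36},{"xyz": [0,0,0],"roll": -0.36},{"xyz": [0,0,0],"roll": -0.36}]'

```text
invalid input
```

Run:
```python
from h import *
go([470,-30,405],0.077)
c=snap('wrist','w1.png')
P=[(611,-27)]; y=.077; f=lambda x,y_,z:[611+x*np.cos(y)-y_*np.sin(y),-27+x*np.sin(y)+y_*np.cos(y),z]
for q in [(0,65,215),(0,35,215),(0,-35,215),(0,-65,215),(0,54.5,188),(0,45.5,188),(0,54.5,155),(0,45.5,155)]: print(q,proj(c,f(*q)).round(1))
```

```text
shift [ 0.1288  0.071  -0.0004] roll 1.5474 alt -1.5942 pos [ 406.  -162.4  404.6] j6 0.836 F [ 1.7 -0.3 -0.7] t 0.9833 w 1.0008598791446834
(0, 65, 215) [[739.1 -71.5]]
(0, 35, 215) [[777.6 -37.7]]
(0, -35, 215) [[796.2 101.6]]
(0, -65, 215) [[788.5 166.6]]
(0, 54.5, 188) [[746.1 -71.6]]
(0, 45.5, 188) [[750.  -56.8]]
(0, 54.5, 155) [[709.6 -61.8]]
(0, 45.5, 155) [[710.4 -46.4]]
```

View pics/w1.png

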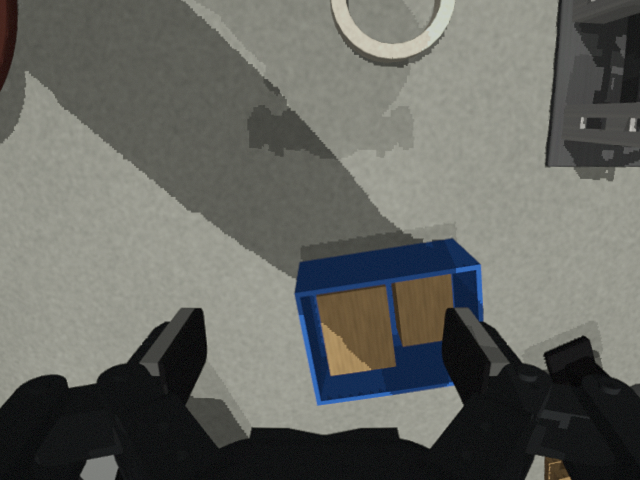

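The two moves were refused, most likely because their rows left out the claw value. The wrist view is therefore still over the tote at about (390,320), with the rack at the right edge. I'll resend the moves with claw in every row.

jog_arm --motion '[{"xyz": [0.03,0.02,0],"roll": -0.12,"claw": 100},{"xyz": [0.06,0.04,0],"roll": -0.24,"claw": 100},{"xyz": [0.09,0.06,0],"roll": -0.36,"claw": 100},{"xyz": [0.12,0.07,0],"roll": -0.48,"claw": 100},{"xyz": [0.12,0.07,0],"roll": -0.6,"claw": 100},{"xyz": [0.12,0.07,0],"roll": -0.72,"claw": 100},{"xyz": [0.12,0.07,0],"roll": -0.84,"claw": 100},{"xyz": [0.12,0.07,0],"roll": -0.96,"claw": 100},{"xyz": [0.12,0.07,0],"roll": -1.08,"claw": 100},{"xyz": [0.12,0.07,0],"roll": -1.2,"claw": 100}]'

```text
t: 1.87
tool_pos: [469.9, -41.2, 404.4]
orientation: [-0.496, -3.102, 0.0]
wrist_force: [0.2, 0.5, 0.1]
gripper_width: 1.002
finger_force: 0.0
```

jog_arm --motion '[{"xyz": [0,0,0],"roll": -0.12,"claw": 100},{"xyz": [0,0,0],"roll": -0.24,"claw": 100},{"xyz": [0,0,0],"roll": -0.36,"claw": 100},{"xyz": [0,0,0],"roll": -0.36,"claw": 100},{"xyz": [0,0,0],"roll": -0.36,"claw": 100}]'

```text
t: 2.28
tool_pos: [469.9, -41.2, 404.5]
orientation: [0.052, -3.141, -0.0]
wrist_force: [-0.3, -0.3, -0.6]
gripper_width: 1.002
finger_force: 0.0
```

Run:
```python
from h import *
go([470,-30,405],0.077)
c=snap('wrist','w2.png')
y=.077; f=lambda x,y_,z:[611+x*np.cos(y)-y_*np.sin(y),-27+x*np.sin(y)+y_*np.cos(y),z]
for q in [(0,65,215),(0,35,215),(0,-35,215),(0,-65,215),(0,54.5,188),(0,45.5,188),(0,54.5,155),(0,45.5,155)]: print(q,proj(c,f(*q)).round(1))
```

```text
shift [-0.0005  0.0112 -0.0005] roll -0.0437 alt 3.0979 pos [469.9 -41.2 404.5] j6 -0.399 F [-0.3 -0.3 -0.6] t 2.2833 w 1.002316329183535
(0, 65, 215) [[459.4 523.7]]
(0, 35, 215) [[405.9 527.4]]
(0, -35, 215) [[279.7 532.1]]
(0, -65, 215) [[226.4 532.4]]
(0, 54.5, 188) [[429.8 485.8]]
(0, 45.5, 188) [[415.2 486.7]]
(0, 54.5, 155) [[418.7 446.1]]
(0, 45.5, 155) [[405.6 446.8]]
```

View pics/w2.png

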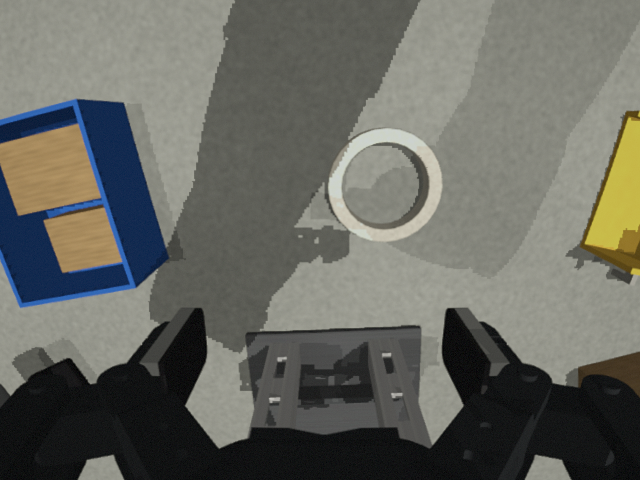

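The wrist view shows the rack base front edge from (247,333) to (420,327), the lower slots at about (281,359) and (387,355), and the mid slots at about (275,400) and (396,396). I'll cross-check the rack pose against these.

Run:
```python
from h import *
c=load('w2.png')
print(ray(c,[(247,333),(420,327)],8))
p=cv2.undistortPoints(np.array([(281,359),(387,355),(275,400),(396,396)],float).reshape(-1,1,2),c['mtx'],c['dist_coeffs'])[:,0]
d=np.c_[p,np.ones(4)]@c['R'];o=-c['R'].T@c['t']
n=np.array([np.cos(.077),np.sin(.077),0]);X=o+d*((n@(np.array([611,-27,0])-o))/(d@n))[:,None];print(X)
q=np.array([-n[1],n[0],0]);print((X-[611,-27,0])@q)
im=c['color'][320:435,240:435,::-1];cv2.imwrite('pics/w2c.png',cv2.resize(im,None,fx=4,fy=4,interpolation=cv2.INTER_CUBIC))
```

```text
[[ 606.23079472 -115.77342859    8.        ]
 [ 594.01671607   59.32101356    8.        ]]
[[614.93966743 -78.06335392  39.47456582]
 [607.21389874  22.07293124  39.96727599]
 [614.86144686 -77.04951081  99.38487992]
 [607.32397294  20.64622246 100.34564841]]
[-51.2151061   49.21876821 -50.19825001  47.78781947]
```

View pics/w2c.png

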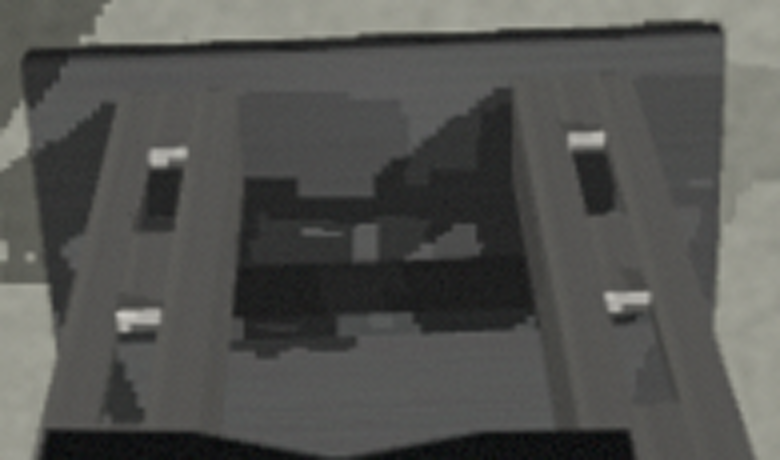

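Run:
```python
from h import *
from fit import *
W=load('w2.png'); k=lambda x,y:(240+x/4-.4,320+y/4-.4)
O=[(W,k(169,148),(0,-50,35)),(W,k(587,132),(0,50,35)),(W,k(140,311),(0,-50,95)),(W,k(629,292),(0,50,95)),(W,k(23,50),(-10,-90,8)),(W,k(722,24),(-10,90,8))]
print(fit(O,[611,-27,.07]));print(fit(O[:4],[611,-27,.07]))
# base corners from top too
print(fit(O+R+[(T,b(452,50),(140,90,8)),(T,b(727,38),(140,-90,8)),(T,b(743,249),(-10,-90,8)),(T,b(461,264),(-10,90,8))],[611,-27,.07]))
go([426.4,292.7,300],-.157)
```

```text
(array([ 6.11197572e+02, -2.78334724e+01,  7.54398228e-02]), array([[-0. , -0.2],
       [-0.2, -0.3],
       [ 0.2, -0.7],
       [-0.3, -0.6],
       [-0.8,  2.4],
       [ 1.6,  1.8]]))
(array([ 6.11661941e+02, -2.77671299e+01,  7.53629751e-02]), array([[ 0.1,  0.3],
       [-0.1,  0.2],
       [ 0.3, -0.3],
       [-0.2, -0.2]]))
(array([ 6.11117776e+02, -2.76631619e+01,  7.71200218e-02]), array([[ 0.2, -0.2],
       [ 0. , -0.4],
       [ 0.4, -0.7],
       [-0. , -0.8],
       [-0.6,  2.4],
       [ 1.8,  1.6],
       [ 0.2,  0. ],
       [ 0.8, -0.4],
       [-0.9, -0.2],
       [ 0.5,  0.1],
       [ 3.5,  0.2],
       [-0.5, -0.1],
       [ 2.4, -1. ],
       [ 0.5, -1.3],
       [-0.2, -0.6],
       [ 0.3, -1. ],
       [-0.2,  0.1],
       [ 0.2, -0.4]]))
shift [0.0325 0.3352 0.1046] roll 0.1898 alt -2.9518 pos [469.9 -41.2 404.6] j6 -0.399 F [-0.2 -0.2  0.5] t 2.3333 w 0.999210652111338
```

jog_arm --motion '[{"xyz": [0.004,0.037,0.01],"roll": 0.03,"claw": 100},{"xyz": [0.008,0.074,0.02],"roll": 0.06,"claw": 100},{"xyz": [0.011,0.112,0.03],"roll": 0.09,"claw": 100},{"xyz": [0.015,0.149,0.04],"roll": 0.12,"claw": 100},{"xyz": [0.018,0.186,0.05],"roll": 0.15,"claw": 100},{"xyz": [0.022,0.224,0.06],"roll": 0.17,"claw": 100},{"xyz": [0.025,0.261,0.07],"roll": 0.19,"claw": 100},{"xyz": [0.029,0.298,0.08],"roll": 0.19,"claw": 100},{"xyz": [0.0325,0.335,0.09],"roll": 0.19,"claw": 100},{"xyz": [0.0325,0.335,0.1045],"roll": 0.19,"claw": 100}]'

```text
t: 3.17
tool_pos: [423.6, 297.2, 300.3]
orientation: [0.238, 3.132, 0.004]
wrist_force: [0.9, 0.6, -0.8]
gripper_width: 0.999
finger_force: 0.0
```

jog_arm --motion '[{"xyz": [0,0,0],"roll": 0,"claw": 100},{"xyz": [0,0,0],"roll": 0,"claw": 100},{"xyz": [0,0,0],"roll": 0,"claw": 100}]'

```text
t: 3.42
tool_pos: [425.3, 291.7, 300.8]
orientation: [0.244, 3.132, -0.0]
wrist_force: [0.4, -0.2, 0.2]
gripper_width: 1.004
finger_force: 0.0
```

Run:
```python
from h import *
go([426.4,292.7,185],-.157)
c=snap('wrist','w3.png')
y=-.157; f=lambda x,y_,z:[456+x*np.cos(y)-y_*np.sin(y),288+x*np.sin(y)+y_*np.cos(y),z]
im=c['color'][:,:,::-1].copy()
for q in [(-75,65,18),(-75,-65,18),(-70,7,50),(-70,-7,50),(10,7,50),(10,-7,50),(20,18,83),(20,-18,83)]: 
    u=proj(c,f(*q))[0];print(q,u.round(1)); cv2.drawMarker(im,tuple(int(v) for v in u.round()),(255,0,255),0,8,1)
cv2.imwrite('pics/w3m.png',im)
```

```text
shift [-0.0008  0.0012  0.1158] roll 0.0018 alt -3.1398 pos [425.3 291.7 300.8] j6 0.502 F [ 0.4 -0.2  0.2] t 3.4167 w 1.003835536204233
(-75, 65, 18) [431.9 168.8]
(-75, -65, 18) [222.5 168.7]
(-70, 7, 50) [340.5 184.3]
(-70, -7, 50) [314.8 184.3]
(10, 7, 50) [338.9 317.1]
(10, -7, 50) [315.7 317.1]
(20, 18, 83) [361.4 362.5]
(20, -18, 83) [294.  362.5]
```

View pics/w3m.png

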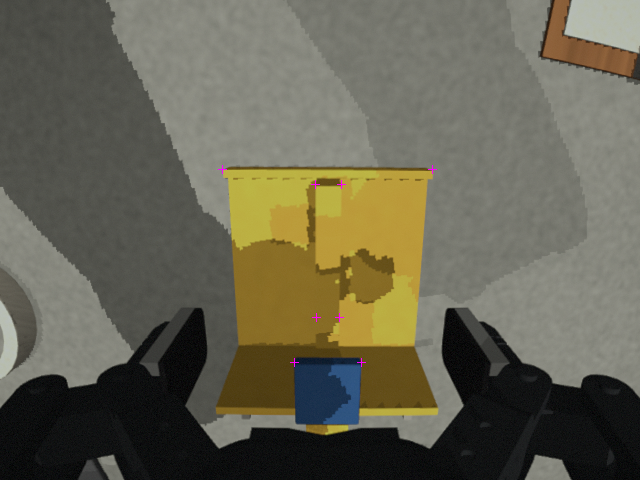

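The overlay matches the bracket to within about 1–2 px: the lip corners are at (224,170) and (433,170), and the rib is at columns 315–340. I'll go down and grip.

jog_arm --motion '[{"xyz": [-0.001,0.001,0.02],"roll": 0,"claw": 100},{"xyz": [-0.001,0.001,0.04],"roll": 0,"claw": 100},{"xyz": [-0.001,0.001,0.06],"roll": 0,"claw": 100},{"xyz": [-0.001,0.001,0.08],"roll": 0,"claw": 100},{"xyz": [-0.001,0.001,0.095],"roll": 0,"claw": 100},{"xyz": [-0.001,0.001,0.105],"roll": 0,"claw": 100},{"xyz": [-0.001,0.001,0.114],"roll": 0,"claw": 100},{"xyz": [-0.001,0.001,0.114],"roll": 0,"claw": 70},{"xyz": [-0.001,0.001,0.114],"roll": 0,"claw": 50},{"xyz": [-0.001,0.001,0.114],"roll": 0,"claw": 30}]'

```text
t: 4.3
tool_pos: [426.7, 293.2, 187.3]
orientation: [0.24, 3.131, 0.001]
wrist_force: [-0.2, -0.3, -0.5]
gripper_width: 0.603
finger_force: 0.0
```

jog_arm --motion '[{"xyz": [0,0,0],"roll": 0,"claw": 10},{"xyz": [0,0,0],"roll": 0,"claw": 0},{"xyz": [0,0,0],"roll": 0,"claw": 0},{"xyz": [0,0,0],"roll": 0,"claw": 0},{"xyz": [0,0,0],"roll": 0,"claw": 0},{"xyz": [0,0,0],"roll": 0,"claw": 0}]' --grip_force 100

```text
t: 4.8
tool_pos: [426.5, 293.4, 187.0]
orientation: [0.24, 3.131, 0.001]
wrist_force: [-0.9, 0.3, 5.3]
gripper_width: 0.151
finger_force: 98.4
```

jog_arm --motion '[{"xyz": [0,0,-0.005],"roll": 0,"claw": 0},{"xyz": [0,0,-0.02],"roll": 0,"claw": 0},{"xyz": [0,0,-0.04],"roll": 0,"claw": 0},{"xyz": [0,0,-0.06],"roll": 0,"claw": 0},{"xyz": [0,0,-0.08],"roll": 0,"claw": 0},{"xyz": [0,0,-0.1],"roll": 0,"claw": 0},{"xyz": [0,0,-0.12],"roll": 0,"claw": 0},{"xyz": [0,0,-0.13],"roll": 0,"claw": 0},{"xyz": [0,0,-0.13],"roll": 0,"claw": 0},{"xyz": [0,0,-0.13],"roll": 0,"claw": 0}]'

```text
t: 5.63
tool_pos: [426.1, 293.2, 315.6]
orientation: [-0.24, -3.132, 0.0]
wrist_force: [0.1, 0.5, -5.0]
gripper_width: 0.15
finger_force: 97.4
```

```bash
cat >> h.py <<'E'
RK=(611.3,-27.7,.0765)
def rk(x,y,z):
    c,s=np.cos(RK[2]),np.sin(RK[2]); return [RK[0]+c*x-s*y,RK[1]+s*x+c*y,z]
E
python3 - <<'E'
from h import *
go(rk(-150,0,317),.0765)
E
```

```text
shift [-0.0858 -0.323  -0.0013] roll -0.2293 alt 2.9122 pos [426.1 293.2 315.6] j6 0.502 F [ 0.1  0.5 -5. ] t 5.6333 w 0.149661301858214
```

jog_arm --motion '[{"xyz": [-0.004,-0.015,0],"roll": -0.01,"claw": 0},{"xyz": [-0.012,-0.045,0],"roll": -0.03,"claw": 0},{"xyz": [-0.02,-0.08,0],"roll": -0.05,"claw": 0},{"xyz": [-0.03,-0.115,0],"roll": -0.08,"claw": 0},{"xyz": [-0.04,-0.15,0],"roll": -0.11,"claw": 0},{"xyz": [-0.05,-0.19,0],"roll": -0.14,"claw": 0},{"xyz": [-0.06,-0.23,0],"roll": -0.17,"claw": 0},{"xyz": [-0.07,-0.27,0],"roll": -0.2,"claw": 0},{"xyz": [-0.08,-0.3,0],"roll": -0.22,"claw": 0},{"xyz": [-0.086,-0.323,0],"roll": -0.229,"claw": 0}]'

```text
t: 6.47
tool_pos: [461.5, -41.7, 314.3]
orientation: [0.118, -3.137, -0.0]
wrist_force: [0.3, -0.2, -3.0]
gripper_width: 0.146
finger_force: 98.0
```

jog_arm --motion '[{"xyz": [0,0,0],"roll": 0,"claw": 0},{"xyz": [0,0,0],"roll": 0,"claw": 0},{"xyz": [0,0,0],"roll": 0,"claw": 0},{"xyz": [0,0,0],"roll": 0,"claw": 0}]'

```text
t: 6.8
tool_pos: [461.7, -38.2, 315.3]
orientation: [0.121, -3.138, -0.001]
wrist_force: [0.3, 0.8, -4.4]
gripper_width: 0.154
finger_force: 98.4
```

Run:
```python
from h import *
go(rk(-150,0,317),.0765)
c=snap('top','t2.png'); d=snap('side','s2.png')
a=c['color'][:,:,::-1]; b=d['color'][:,:,::-1]
s=state(); R=Ro.from_rotvec(s['orientation']).as_matrix(); 
print(R.round(4))
g=s['tool_pos']+R@[0,0,157]; bx=-R[:,0]; by=np.cross([0,0,1],bx); bz=np.cross(bx,by)
print('grip est',g)
f=lambda x,y,z: g+bx*(x+30)+by*y+bz*(z-30)
a=a.copy();b=b.copy()
for im,cam in((a,c),(b,d)):
  for q in [(60,18,83),(60,-18,83),(20,18,83),(20,-18,83),(60,65,75),(60,-65,75),(-75,65,18),(60,65,0),(-75,65,0)]:
    u=proj(cam,f(*q))[0]; print(q,u.round(1)); im[tuple(int(v) for v in u.round()[::-1])]=(255,0,255)
u=proj(c,f(0,0,50))[0].astype(int);v=proj(d,f(0,0,50))[0].astype(int)
z=lambda im,u:cv2.resize(im[u[1]-70:u[1]+70,u[0]-50:u[0]+50],(400,560),interpolation=cv2.INTER_NEAREST)
print(u,v);cv2.imwrite('pics/m2.png',np.hstack([z(a,u),z(b,v)]))
```

```text
shift [ 0.     -0.0009 -0.0017] roll 0.0007 alt -3.1409 pos [461.7 -38.2 315.3] j6 -0.443 F [ 0.3  0.8 -4.4] t 6.8 w 0.15368353896406428
[[-9.97e-01 -7.76e-02 -5.00e-04]
 [-7.76e-02  9.97e-01  2.00e-04]
 [ 5.00e-04  3.00e-04 -1.00e+00]]
grip est [461.75250495 -38.13863716 158.79364083]
(60, 18, 83) [335.2 250.8]
(60, -18, 83) [352.1 250. ]
(20, 18, 83) [336.2 269.6]
(20, -18, 83) [353.2 268.8]
(60, 65, 75) [313.2 252.3]
(60, -65, 75) [373.9 249.2]
(-75, 65, 18) [316.9 314.8]
(60, 65, 0) [314.2 255.1]
(-75, 65, 0) [317.1 314.4]
(60, 18, 83) [339.5 209.8]
(60, -18, 83) [345.6 201.7]
(20, 18, 83) [355.5 214. ]
(20, -18, 83) [361.4 205.7]
(60, 65, 75) [331.1 223.7]
(60, -65, 75) [353.1 194.4]
(-75, 65, 18) [385.9 259. ]
(60, 65, 0) [331.  249.2]
(-75, 65, 0) [385.4 265. ]
[344 279] [365 223]
```

View pics/m2.png

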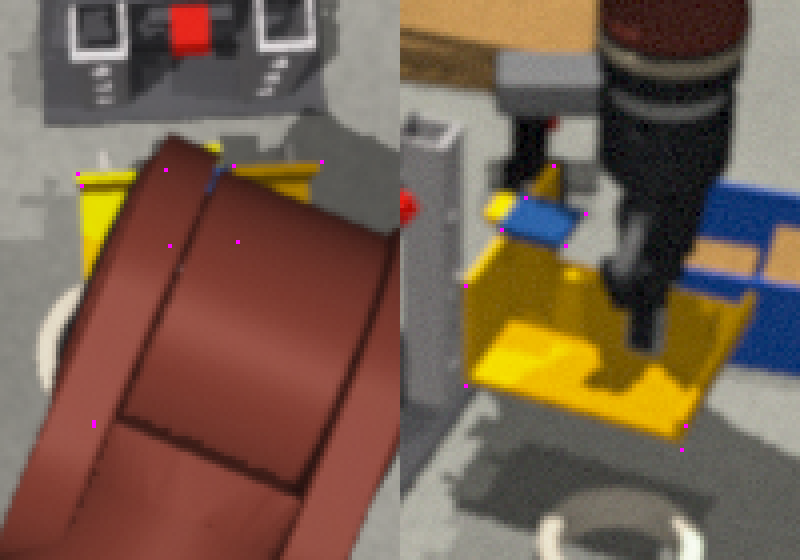

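The held bracket is level and aligned in the side and top views: the back plate corners and pad corners are within about 1 px of the model. I'll go to the insertion height and approach.

jog_arm --motion '[{"xyz": [0,-0.001,0.004],"roll": 0,"claw": 0},{"xyz": [0,-0.001,0.009],"roll": 0,"claw": 0},{"xyz": [-0.01,-0.001,0.009],"roll": 0,"claw": 0},{"xyz": [-0.02,-0.001,0.009],"roll": 0,"claw": 0},{"xyz": [-0.03,-0.001,0.009],"roll": 0,"claw": 0},{"xyz": [-0.038,-0.001,0.009],"roll": 0,"claw": 0},{"xyz": [-0.038,-0.001,0.009],"roll": 0,"claw": 0},{"xyz": [-0.038,-0.001,0.009],"roll": 0,"claw": 0},{"xyz": [-0.038,-0.001,0.009],"roll": 0,"claw": 0}]'

```text
t: 7.65
tool_pos: [499.5, -37.1, 306.8]
orientation: [0.12, -3.138, -0.0]
wrist_force: [-0.9, -1.0, -3.6]
gripper_width: 0.151
finger_force: 98.3
```

Run:
```python
from h import *
go(rk(-90,0,149.5+157),.0765)
c=snap('side','s3.png'); d=snap('top','t3.png')
a=c['color'][140:290,270:420,::-1]; b=d['color'][190:340,270:420,::-1]
cv2.imwrite('pics/m3.png',cv2.resize(np.hstack([a,b]),(800,400),interpolation=cv2.INTER_CUBIC))
```

```text
shift [-0.0222  0.0008  0.0003] roll 0.0 alt -3.1416 pos [499.5 -37.1 306.8] j6 -0.412 F [-0.9 -1.  -3.6] t 7.65 w 0.15093513201091768
```

View pics/m3.png

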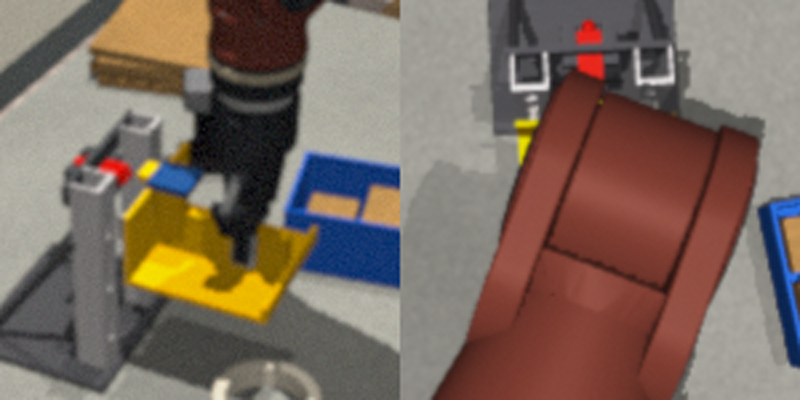

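The side view shows the bracket level, about 22 mm short of the rack face (back plate near (125,250), catch at (115,170) in the crop). I'll move in gently.

jog_arm --motion '[{"xyz": [-0.003,0.0008,0],"roll": 0,"claw": 0},{"xyz": [-0.006,0.0008,0],"roll": 0,"claw": 0},{"xyz": [-0.009,0.0008,0],"roll": 0,"claw": 0},{"xyz": [-0.011,0.0008,0],"roll": 0,"claw": 0},{"xyz": [-0.013,0.0008,0],"roll": 0,"claw": 0},{"xyz": [-0.015,0.0008,0],"roll": 0,"claw": 0},{"xyz": [-0.015,0.0008,0],"roll": 0,"claw": 0}]'

```text
t: 8.33
tool_pos: [515.1, -35.3, 307.1]
orientation: [-0.12, 3.139, -0.0]
wrist_force: [0.5, 0.2, -3.2]
gripper_width: 0.147
finger_force: 98.3
```

jog_arm --motion '[{"xyz": [-0.001,0,0],"roll": 0,"claw": 0},{"xyz": [-0.002,0,0],"roll": 0,"claw": 0},{"xyz": [-0.003,0,0],"roll": 0,"claw": 0},{"xyz": [-0.004,0,0],"roll": 0,"claw": 0},{"xyz": [-0.004,0,0],"roll": 0,"claw": 0}]'

```text
t: 8.75
tool_pos: [518.9, -35.0, 307.2]
orientation: [-0.12, 3.139, -0.0]
wrist_force: [0.6, -0.4, -4.5]
gripper_width: 0.154
finger_force: 98.3
```

Run:
```python
from h import *
go(rk(-90,0,149.5+157),.0765)
print(state()['ft_torque'])
```

```text
shift [-0.0026  0.0002  0.0007] roll -0.0003 alt 3.1413 pos [518.9 -35.  307.2] j6 -0.395 F [ 0.6 -0.4 -4.5] t 8.75 w 0.1536854323793747
[0.02165565 0.19560736 0.03351432]
```

jog_arm --motion '[{"xyz": [-0.001,0,0],"roll": 0,"claw": 0},{"xyz": [-0.002,0,0],"roll": 0,"claw": 0},{"xyz": [-0.002,0,0],"roll": 0,"claw": 0},{"xyz": [-0.002,0,0],"roll": 0,"claw": 0}]'

```text
t: 9.08
tool_pos: [520.8, -34.9, 307.1]
orientation: [0.12, -3.139, 0.0]
wrist_force: [-0.9, -0.9, -2.5]
gripper_width: 0.149
finger_force: 98.4
```

jog_arm --motion '[{"xyz": [-0.0005,0,0],"roll": 0,"claw": 0},{"xyz": [-0.001,0,0],"roll": 0,"claw": 0},{"xyz": [-0.001,0,0],"roll": 0,"claw": 0},{"xyz": [-0.001,0,0],"roll": 0,"claw": 0}]'

```text
t: 9.42
tool_pos: [521.2, -34.9, 306.9]
orientation: [0.119, -3.137, 0.001]
wrist_force: [-6.4, -2.3, -2.5]
gripper_width: 0.152
finger_force: 98.6
```

jog_arm --motion '[{"xyz": [-0.0005,0,0],"roll": 0,"claw": 0},{"xyz": [-0.001,0,0],"roll": 0,"claw": 0},{"xyz": [-0.001,0,0],"roll": 0,"claw": 0},{"xyz": [-0.001,0,0],"roll": 0,"claw": 0}]'

```text
t: 9.75
tool_pos: [521.6, -34.9, 306.9]
orientation: [0.119, -3.135, 0.001]
wrist_force: [-12.6, -4.0, 1.0]
gripper_width: 0.151
finger_force: 99.2
```

jog_arm --motion '[{"xyz": [0.0015,0,0],"roll": 0,"claw": 0},{"xyz": [0.0015,0,0.001],"roll": 0,"claw": 0},{"xyz": [0.0015,0,0.002],"roll": 0,"claw": 0},{"xyz": [0.0015,0,0.003],"roll": 0,"claw": 0},{"xyz": [0.0015,0,0.004],"roll": 0,"claw": 0},{"xyz": [0.0015,0,0.004],"roll": 0,"claw": 0}]'

```text
t: 10.25
tool_pos: [520.9, -34.8, 303.7]
orientation: [0.12, -3.138, 0.001]
wrist_force: [-9.8, -0.5, 4.9]
gripper_width: 0.151
finger_force: 99.7
```

jog_arm --motion '[{"xyz": [0,0,0.001],"roll": 0,"claw": 0},{"xyz": [0,0,0.002],"roll": 0,"claw": 0},{"xyz": [0,0,0.003],"roll": 0,"claw": 0},{"xyz": [0,0,0.003],"roll": 0,"claw": 0}]'

```text
t: 10.58
tool_pos: [520.9, -34.8, 300.8]
orientation: [0.12, -3.138, 0.001]
wrist_force: [-10.7, -1.1, 4.4]
gripper_width: 0.149
finger_force: 99.7
```

Run:
```python
from h import *
go(rk(-90,0,140+157),.0765)
print(state()['ft_torque'])
```

```text
shift [-0.0007  0.0001  0.0038] roll -0.0002 alt 3.1414 pos [520.9 -34.8 300.8] j6 -0.394 F [-10.7  -1.1   4.4] t 10.5833 w 0.14915287498152796
[-0.09390847  1.3316161   0.21830864]
```

jog_arm --motion '[{"xyz": [0,0,0.001],"roll": 0,"claw": 0},{"xyz": [0,0,0.002],"roll": 0,"claw": 0},{"xyz": [0,0,0.003],"roll": 0,"claw": 0},{"xyz": [0,0,0.004],"roll": 0,"claw": 0},{"xyz": [0,0,0.004],"roll": 0,"claw": 0}]'

```text
t: 11.0
tool_pos: [520.9, -34.8, 297.0]
orientation: [0.12, -3.138, 0.001]
wrist_force: [-12.0, -0.7, 6.7]
gripper_width: 0.149
finger_force: 100.1
```

jog_arm --motion '[{"xyz": [0,0,0.001],"roll": 0,"claw": 0},{"xyz": [0,0,0.002],"roll": 0,"claw": 0},{"xyz": [0,0,0.002],"roll": 0,"claw": 0}]'

```text
t: 11.25
tool_pos: [520.9, -34.8, 295.1]
orientation: [0.12, -3.138, 0.001]
wrist_force: [-12.3, -1.4, 7.7]
gripper_width: 0.15
finger_force: 100.2
```

jog_arm --motion '[{"xyz": [0.001,0,0],"roll": 0,"claw": 0},{"xyz": [0.001,0,0],"roll": 0,"claw": 20},{"xyz": [0.001,0,0],"roll": 0,"claw": 30},{"xyz": [0.001,0,0],"roll": 0,"claw": 40},{"xyz": [0.001,0,0],"roll": 0,"claw": 45},{"xyz": [0.001,0,0],"roll": 0,"claw": 45},{"xyz": [0.001,0,0],"roll": 0,"claw": 45}]' --grip_force 20

```text
t: 11.83
tool_pos: [520.4, -34.9, 294.2]
orientation: [-0.12, 3.139, -0.0]
wrist_force: [0.4, -0.4, -0.3]
gripper_width: 0.453
finger_force: 0.0
```

Run:
```python
from h import *
go(rk(-90,0,400),.0765)
print(rk(-20,0,0))
```

```text
shift [-0.0012  0.0002 -0.1058] roll -0.0003 alt 3.1413 pos [520.4 -34.9 294.2] j6 -0.394 F [ 0.4 -0.4 -0.3] t 11.8333 w 0.45254450994359946
[np.float64(591.3584939648753), np.float64(-29.228508112861743), 0]
```

jog_arm --motion '[{"xyz": [0,0,-0.01],"roll": 0,"claw": 45},{"xyz": [0,0,-0.03],"roll": 0,"claw": 45},{"xyz": [0,0,-0.05],"roll": 0,"claw": 45},{"xyz": [0,0,-0.07],"roll": 0,"claw": 45},{"xyz": [0,0,-0.09],"roll": 0,"claw": 30},{"xyz": [0,0,-0.106],"roll": 0,"claw": 10},{"xyz": [0,0,-0.106],"roll": 0,"claw": 0},{"xyz": [0,0,-0.106],"roll": 0,"claw": 0},{"xyz": [0,0,-0.106],"roll": 0,"claw": 0}]'

```text
t: 12.58
tool_pos: [520.2, -34.9, 399.6]
orientation: [0.12, -3.139, -0.0]
wrist_force: [-0.1, 0.2, -0.4]
gripper_width: 0.003
finger_force: 0.0
```

Run:
```python
from h import *
go(rk(-22,0,400),.0765)
c=snap('side','s4.png'); d=snap('top','t4.png'); 
a=c['color'][140:290,270:420,::-1].copy(); b=d['color'][190:340,270:420,::-1].copy()
for dz,col in((8,(255,0,255)),(0,(0,255,0))):
  for q in[(-20+20,18,183),(-40,18,183),(-40,-18,183),(0,18,183),(-135,65,118),(-135,65,100),(0,65,100)]:
    u=proj(c,rk(q[0],q[1],q[2]+dz))[0].round().astype(int)-[270,140]; a[u[1],u[0]]=col
cv2.imwrite('pics/m4.png',cv2.resize(np.hstack([a,b]),(800,400),interpolation=cv2.INTER_NEAREST))
```

```text
shift [-0.0693  0.0002 -0.0004] roll -0.0003 alt 3.1413 pos [520.2 -34.9 399.6] j6 -0.394 F [-0.1  0.2 -0.4] t 12.5833 w 0.0025416620604323493
```

View pics/m4.png

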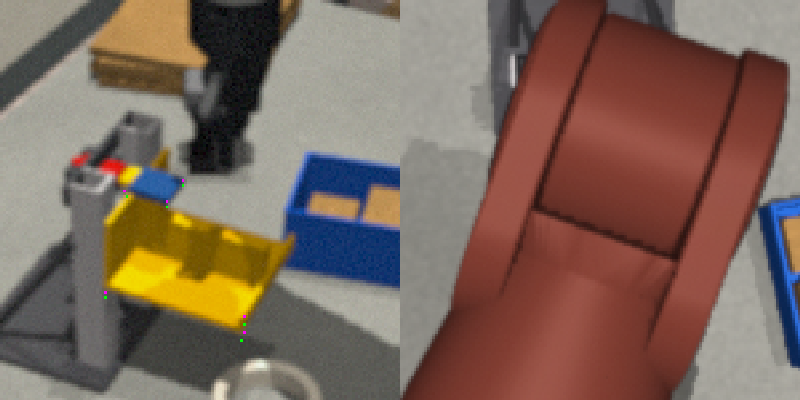

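The side view shows the bracket hanging in the slots, near level and a few mm above home, with its pad at (158,185) in the crop. Now I'll move over the pad with shut fingers and press.

jog_arm --motion '[{"xyz": [-0.015,0,0],"roll": 0,"claw": 0},{"xyz": [-0.035,0,0],"roll": 0,"claw": 0},{"xyz": [-0.055,0,0],"roll": 0,"claw": 0},{"xyz": [-0.069,0,0],"roll": 0,"claw": 0},{"xyz": [-0.069,0,0.008],"roll": 0,"claw": 0},{"xyz": [-0.069,0,0.016],"roll": 0,"claw": 0},{"xyz": [-0.069,0,0.024],"roll": 0,"claw": 0},{"xyz": [-0.069,0,0.028],"roll": 0,"claw": 0},{"xyz": [-0.069,0,0.028],"roll": 0,"claw": 0}]'

```text
t: 13.43
tool_pos: [588.2, -29.5, 370.5]
orientation: [0.119, -3.137, -0.001]
wrist_force: [0.5, 0.1, 1.0]
gripper_width: 0.0
finger_force: 0.0
```

jog_arm --motion '[{"xyz": [0,0,0.001],"roll": 0,"claw": 0},{"xyz": [0,0,0.002],"roll": 0,"claw": 0},{"xyz": [0,0,0.003],"roll": 0,"claw": 0},{"xyz": [0,0,0.004],"roll": 0,"claw": 0},{"xyz": [0,0,0.005],"roll": 0,"claw": 0},{"xyz": [0,0,0.006],"roll": 0,"claw": 0}]'

```text
t: 13.93
tool_pos: [589.2, -29.6, 366.2]
orientation: [-0.12, 3.139, -0.0]
wrist_force: [0.4, -0.7, -1.0]
gripper_width: 0.003
finger_force: 0.0
```

jog_arm --motion '[{"xyz": [0,0,0.001],"roll": 0,"claw": 0},{"xyz": [0,0,0.002],"roll": 0,"claw": 0},{"xyz": [0,0,0.003],"roll": 0,"claw": 0},{"xyz": [0,0,0.003],"roll": 0,"claw": 0}]'

```text
t: 14.27
tool_pos: [589.1, -29.6, 364.5]
orientation: [-0.12, 3.138, -0.001]
wrist_force: [-3.4, 0.2, 8.1]
gripper_width: 0.001
finger_force: 4.0
```

jog_arm --motion '[{"xyz": [0,0,0.0005],"roll": 0,"claw": 0},{"xyz": [0,0,0.001],"roll": 0,"claw": 0},{"xyz": [0,0,0.0015],"roll": 0,"claw": 0},{"xyz": [0,0,0.002],"roll": 0,"claw": 0},{"xyz": [0,0,0.002],"roll": 0,"claw": 0}]'

```text
t: 14.68
tool_pos: [589.1, -29.6, 363.2]
orientation: [-0.12, 3.138, -0.002]
wrist_force: [-5.1, 0.7, 11.6]
gripper_width: 0.005
finger_force: 6.1
```

jog_arm --motion '[{"xyz": [0,0,0.0005],"roll": 0,"claw": 0},{"xyz": [0,0,0.001],"roll": 0,"claw": 0},{"xyz": [0,0,0.0015],"roll": 0,"claw": 0},{"xyz": [0,0,0.002],"roll": 0,"claw": 0},{"xyz": [0,0,0.002],"roll": 0,"claw": 0}]'

```text
t: 15.1
tool_pos: [589.2, -29.7, 361.4]
orientation: [-0.12, 3.137, -0.002]
wrist_force: [-4.9, 1.1, 13.7]
gripper_width: 0.003
finger_force: 6.7
```

jog_arm --motion '[{"xyz": [0,0,0.0005],"roll": 0,"claw": 0},{"xyz": [0,0,0.001],"roll": 0,"claw": 0},{"xyz": [0,0,0.0015],"roll": 0,"claw": 0},{"xyz": [0,0,0.002],"roll": 0,"claw": 0},{"xyz": [0,0,0.002],"roll": 0,"claw": 0}]'

```text
t: 15.52
tool_pos: [589.3, -29.7, 358.9]
orientation: [-0.12, 3.137, -0.002]
wrist_force: [-2.2, 0.3, 10.7]
gripper_width: 0.001
finger_force: 5.0
```

jog_arm --motion '[{"xyz": [0,0,0.0005],"roll": 0,"claw": 0},{"xyz": [0,0,0.001],"roll": 0,"claw": 0},{"xyz": [0,0,0.0015],"roll": 0,"claw": 0},{"xyz": [0,0,0.002],"roll": 0,"claw": 0},{"xyz": [0,0,0.002],"roll": 0,"claw": 0}]'

```text
t: 15.93
tool_pos: [589.3, -29.7, 355.8]
orientation: [-0.12, 3.138, -0.001]
wrist_force: [1.1, -0.1, 5.2]
gripper_width: 0.002
finger_force: 2.4
```

jog_arm --motion '[{"xyz": [0,0,0.0005],"roll": 0,"claw": 0},{"xyz": [0,0,0.001],"roll": 0,"claw": 0},{"xyz": [0,0,0.0015],"roll": 0,"claw": 0},{"xyz": [0,0,0.002],"roll": 0,"claw": 0},{"xyz": [0,0,0.002],"roll": 0,"claw": 0}]'

```text
t: 16.35
tool_pos: [589.3, -29.6, 355.5]
orientation: [-0.12, 3.137, -0.002]
wrist_force: [-4.2, 1.8, 16.0]
gripper_width: -0.002
finger_force: 8.1
```

jog_arm --motion '[{"xyz": [0,0,0.001],"roll": 0,"claw": 0},{"xyz": [0,0,0.002],"roll": 0,"claw": 0},{"xyz": [0,0,0.003],"roll": 0,"claw": 0},{"xyz": [0,0,0.003],"roll": 0,"claw": 0},{"xyz": [0,0,0.003],"roll": 0,"claw": 0}]'

```text
t: 16.77
tool_pos: [589.1, -29.5, 355.2]
orientation: [-0.12, 3.135, -0.003]
wrist_force: [-12.7, 1.8, 32.9]
gripper_width: -0.003
finger_force: 16.7
```

jog_arm --motion '[{"xyz": [0,0,-0.003],"roll": 0,"claw": 0},{"xyz": [0,0,-0.007],"roll": 0,"claw": 0},{"xyz": [0,0,-0.02],"roll": 0,"claw": 0},{"xyz": [0,0,-0.04],"roll": 0,"claw": 0},{"xyz": [0,0,-0.06],"roll": 0,"claw": 0},{"xyz": [0.04,0,-0.07],"roll": 0,"claw": 0},{"xyz": [0.08,0,-0.07],"roll": 0,"claw": 0},{"xyz": [0.12,0,-0.07],"roll": 0,"claw": 0},{"xyz": [0.12,0,-0.07],"roll": 0,"claw": 0},{"xyz": [0.12,0,-0.07],"roll": 0,"claw": 0}]'

```text
t: 17.6
tool_pos: [468.0, -38.6, 421.0]
orientation: [-0.118, 3.138, -0.001]
wrist_force: [0.4, -1.0, 0.6]
gripper_width: -0.002
finger_force: 0.0
```

Run:
```python
from h import *
c=snap('side','s5.png'); o=load('s4.png')
def blue(c):
    h=cv2.cvtColor(c['color'][190:235,300:345],cv2.COLOR_RGB2HSV); m=(h[...,0]>95)&(h[...,0]<130)&(h[...,1]>120)
    v,u=np.nonzero(m); return u.mean()+300,v.mean()+190,m.sum()
def red(c):
    h=cv2.cvtColor(c['color'][190:215,290:325],cv2.COLOR_RGB2HSV); m=((h[...,0]<8)|(h[...,0]>172))&(h[...,1]>150)
    v,u=np.nonzero(m); return u.mean()+290,v.mean()+190,m.sum()
print('pad',blue(o),blue(c),'catch',red(load('side1.png')),red(o),red(c))
for z in(183,185,188,191): print(z,proj(c,rk(-20,0,z)))
```

```text
pad (np.float64(328.13698630136986), np.float64(208.94520547945206), np.int64(146)) (np.float64(328.48979591836735), np.float64(211.43537414965988), np.int64(147)) catch (np.float64(311.68918918918916), np.float64(202.72972972972974), np.int64(74)) (np.float64(308.33962264150944), np.float64(201.0943396226415), np.int64(53)) (np.float64(311.3188405797101), np.float64(202.43478260869566), np.int64(69))
183 [[327.30804975 211.29267733]]
185 [[327.30680445 210.61411014]]
188 [[327.30492951 209.5937242 ]]
191 [[327.30304614 208.57028482]]
```

```bash
python3 -c "
from cell import *
print(job_done())"
```

```text
the job is handed in; nothing more can be done
None
```

The bracket hangs in the top slots, pressed home: the final side view puts the pad at about 183 mm with the catch back out. I released it, moved the arm clear and handed the job in at about 17.7 s; no verdict was returned.

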